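# Find the high spot of the cooler's belt pulley

## Task

Behind the bar, two belt pulleys from the drinks cooler sit on checking stands; the larger one has a bulge on its rim, its high spot. Turn the larger pulley slowly by its black spinner knob until the high spot stands right in front of its fixed pointer, stop there and let go. Leave the small, evenly round pulley as it is.

Things in the scene. Friction and masses are not known exactly. Their poses are not given: they have to be found in the camera images.
- pulley_knob: Black spinner knob of the larger pulley, 24 mm across, 40 mm tall, revolving freely on its own pin (a gripper need not turn with it). Origin: its centre, half-way up, 105 mm above the bench; its orientation means nothing. It stands on the pulley's top face, 58 mm from the vertical axle, opposite the high spot. The pulley turns either way without limit and stays where left (about 1.5 N moves it).
- pulley_high_spot (a point): Crown of the bulge on the rim of the larger pulley (aluminium, 160 mm across, lying flat, top face 76 mm, hub nut 80 mm above the bench): outermost point, 95 mm from the axle where the plain rim is at 80; the bulge spans about 50 degrees. Seen from above, high spot, axle and knob are on one line, the axle between, 95 and 58 mm from them. Turns with the pulley.
- pulley_pointer (a point): Sharp tip of the larger pulley's fixed steel pointer, 62 mm above the bench, 103 mm from the axle and aimed at it; 8 mm of gap remain when the high spot is in front of it. Pointer and post (top 70 mm above the bench) never move and lie below the pulley's top face.
- small_pulley_knob_mid (a point): Bystander: middle of the like black knob on the smaller, evenly round pulley (120 mm across, on its own stand with its own pointer); the knob is 40 mm from that pulley's axle, 105 mm above the bench. Not to be moved.

How it is judged:
By the outcome, as a careful person would: the job done as asked, in the order asked, and still so for the second after the job is handed in, with the robot touching nothing.
It also fails if it takes over 45 s, if anything falls off the work surface, if the arm or the gripper's body presses on something with over 40 N, if the wrist force passes 120 N, or if a joint passes its speed limit or range.

## Robot

A 6-joint arm with a two-finger parallel gripper is mounted at the origin on the work surface. World frame = base frame: x ahead of the robot, y to its left, z up, the work surface at z = 0. Lengths are in mm, angles in rad, forces in N, time in s.
With the tool pointing down it reaches from about 350 to 775 mm from the base axis. Payload 7.3 kg.
Tool frame: the origin (TCP) lies at the very end of the fingers, on their centre line; the grasp point (between the pads) lies bot.grip_point_offset behind it (bot.grip_point_offset is the distance from the TCP to the grasp point, in mm); z points along the fingers, y is the line along which they close (so a half turn about z gives the same grasp; the last joint's range is limited). The gripper opens to 92 mm and grips with 3 to 60 N. Pads are 19 mm wide; open, the fingers measure 130 mm over their backs; the gripper's body (75 mm by 190 mm) begins 47 mm behind the grasp point.
Start: joints at [1.047, 0.342, 1.524, -0, 1.275, -0.146], TCP at [193.647, 488.002, 226.741] pointing down, gripper open.
Joint ranges: [-2.53, 2.53], [-0.77, 2.02], [0.04, 2.7], [-1, 4.14], [0.28, 2.66], [-3.11, 3.11]. Speed limits (rad/s): [2.57, 2.57, 3.14, 3.14, 3.14, 3.14].

## Interface

Orientations are given as [roll, pitch, yaw] about the fixed x, y, z axes, in that order (R = Rz(yaw) Ry(pitch) Rx(roll)).
In Python, from plant import bot gives the robot as it stands. The module is installed in compiled form; this text tells all that it offers.
- The arm moves only by the tool carry_out, never from a script. Its argument "plan" is a list of rows, each an object of numbers: "tx", "ty", "tz": the shift along the world's x, y, z in mm; "rx", "ry", "rz": the turn, a rotation vector about the world's x, y, z in rad. A call has 1 to 12 rows; each row shifts and turns the commanded pose from where the row before left it; what a row does not reach is not made up. A row lasts 1/10 s, in which the tool goes at most 50 mm and 8.59 degrees, less where a joint would pass 70% of its speed; a pose out of reach is approached as far as the arm can. A call with a gripper value outside its range is refused whole. "gripper" is the closure, from 0 (fully open) to 1 (shut), set as the call begins (left out, the last holds). The fingers move at their own pace and stop on an object; the grip force is fixed at half the most. Time passes only in rows, so rows that do not move let the fingers close. It gives the time, the measured TCP pose, the force, the opening and the grip force at its end, in the units of the state.
- bot.get_obs(): the state, without advancing time (a new reading comes with each control period).
- bot.capture(name): name is "scene" or "top" or "wrist"; returns the picture (400x640x3 uint8, red, green, blue); there is no depth.
- bot.camera_model(name): a dict with "camera_matrix" (3x3 intrinsics, pixels), "R" (3x3) and "t" (3): a world point X has camera coordinates R X + t. Camera axes: x right, y down, z forward; pixel columns grow to the right and rows downward; lengths in mm; the calibration is good to about 2 mm. The wrist camera is an equidistant fisheye: a pixel r from the principal point sees the ray r / f radians off the axis. A picture is of the moment at which its call begins: read the wrist's pose just before it. camera_model takes no time and is no camera call; for the wrist camera it gives the pose at the moment of the call.
- bot.close_job(): hands the job in; it is judged then, once.
The state is a dict: "time": time; "joint_positions": joint angles; "dq": joint speeds; "tau": joint torques, N m; "tool_pos": TCP position; "tcp_rot": TCP orientation; "contact_force": force on the tool from outside, world axes, zero at the start; "moment": the same for the moment, N m; "grip_width": finger opening in mm; "finger_force": force on a finger pad.
Only numpy, scipy, OpenCV 4.12 (cv2) and the standard library are available. Lean on these libraries where they do the work, as an engineer would, in place of code of your own. Each camera call takes 0.05 s, during which the arm holds its last target. There are 200 camera calls.

## Working session

There is one attempt and no reset: what is moved stays moved. The work goes in short steps, Python scripts to look and compute and a tool call to move; the robot and the scene stay as the last step left them, time stands still between calls to the robot, and variables do not carry over. Pictures are saved under pics/ and viewed, at most 10 in all, crops included, and the job is handed in when it is done.

Besides the shell and the picture viewer there is one more tool, called after "Emit:" by a JSON object that holds its "op" and its "data". carry_out: Moves the arm, as the interface text tells. Its arguments: {"type":"object","properties":{"plan":{"type":"array"},"gripper":{"type":"number"}},"required":["plan"]}

```bash
mkdir -p pics; python3 - <<'E'
from plant import bot
import cv2
for n in("top","scene"):
    cv2.imwrite(f"pics/{n}0.png",bot.capture(n)[:,:,::-1])
    m=bot.camera_model(n);print(n,m)
o=bot.get_obs();print(o["time"],o["tool_pos"],o["tcp_rot"],o["grip_width"],bot.grip_point_offset)
E
```

```text
top {'camera_matrix': array([[386.97188842,   0.        , 326.53155089],
       [  0.        , 386.97188842, 203.45513616],
       [  0.        ,   0.        ,   1.        ]]), 'R': array([[-0.01230004, -0.99860189, -0.05140983],
       [-0.98273808,  0.02156397, -0.18374126],
       [ 0.18459297,  0.04826237, -0.98162935]]), 't': array([ 13.57563493, 602.14146933, 698.31775315])}
scene {'camera_matrix': array([[462.48637167,   0.        , 310.08722549],
       [  0.        , 462.48637167, 197.02460297],
       [  0.        ,   0.        ,   1.        ]]), 'R': array([[ 0.29963537,  0.95387635,  0.01839995],
       [ 0.63117557, -0.18373133, -0.753565  ],
       [-0.71542718,  0.23740832, -0.65711585]]), 't': array([-181.96739523, -268.92734087, 1303.39015298])}
0.1 [193.47724073 487.68835599 226.14087434] [-3.14029967e+00 -1.75775659e-04  2.76377195e+00] 91.76939774690933 18.8
```

View pics/top0.png

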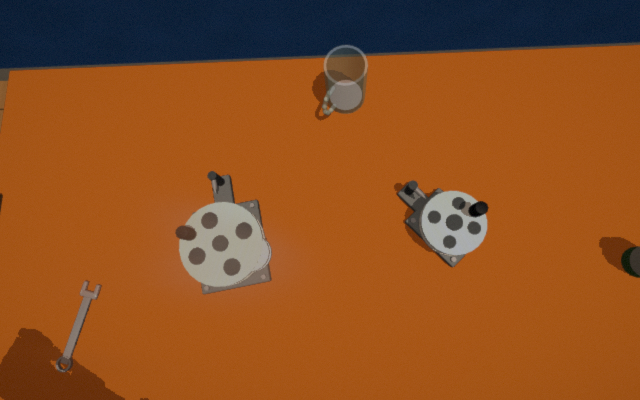

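View pics/scene0.png

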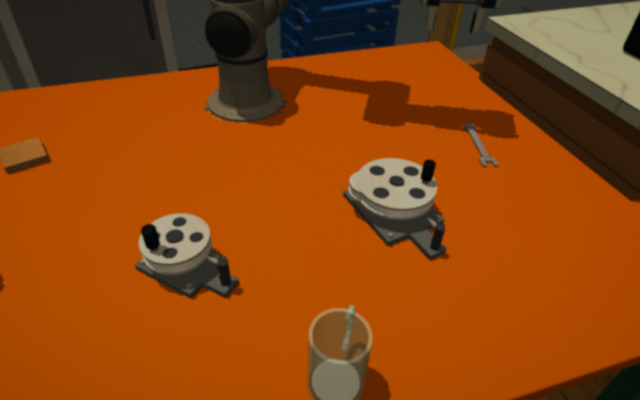

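The top view shows the larger pulley's axle at about (220,243), knob (186,233), bulge at (265,255) and pointer post (213,177). The small pulley is at (454,222). I'll zoom in on the larger one.

```bash
cat > h.py <<'E'
import numpy as np
from plant import bot
def px2w(m,u,v,z):
    d=m["R"].T@np.linalg.inv(m["camera_matrix"])@[u,v,1.]; c=-m["R"].T@m["t"]
    return (c+d*(z-c[2])/d[2])[:2]
E
python3 - <<'E'
from h import *
import cv2
t=cv2.imread("pics/top0.png")[160:300,160:290];s=cv2.imread("pics/scene0.png")[145:265,335:455]
a=cv2.resize(t,(520,560),interpolation=cv2.INTER_CUBIC)
b=cv2.resize(s,(280,280),interpolation=cv2.INTER_CUBIC)
c=np.zeros((560,800,3),np.uint8);c[:,:520]=a;c[:280,520:]=b
cv2.imwrite("pics/crop0.png",np.clip(c*1.5,0,255).astype(np.uint8))
m=bot.camera_model("top")
for n,u,v,z in(("axle",220.5,243,80),("knobtop",184,233,125),("bulge",269,254,70),("post",212.5,176,70),("tip",216,193,62),("small",454,222,80)):print(n,px2w(m,u,v,z).round())
E
```

```text
axle [527. 202.]
knobtop [541. 254.]
bulge [505. 112.]
post [660. 227.]
tip [627. 221.]
small [ 558. -232.]
```

View pics/crop0.png

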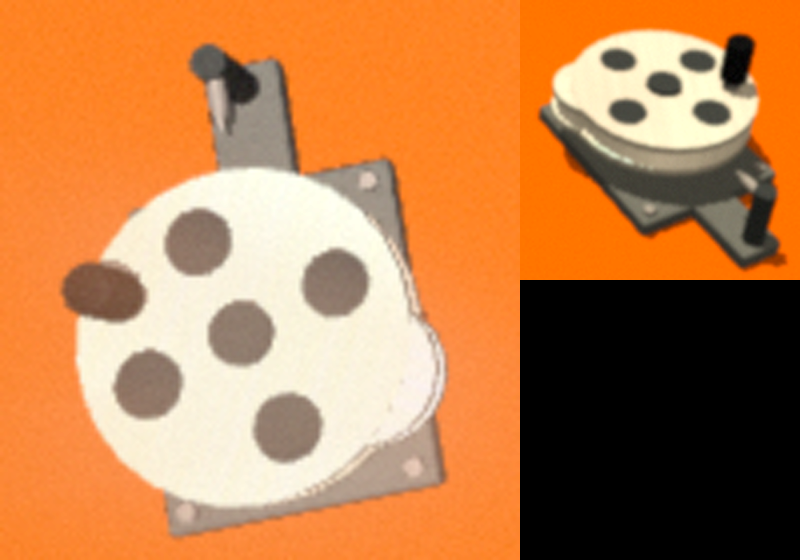

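The crop confirms the axle at (220.3,243), pointer tip (217,193) and bulge crown near (270.5,251). The knob leans from (191,233) at its base to (181,232.5) at its top. The knob needs to swing about +115° to the robot side. I'll move above the knob first, turning the closing line tangential.

Emit:
{"op": "carry_out", "data": {"plan": [{"tx": 29,"ty": -19,"rz": -0.12},{"tx": 29,"ty": -19,"rz": -0.12},{"tx": 29,"ty": -19,"rz": -0.12},{"tx": 29,"ty": -19,"rz": -0.12},{"tx": 29,"ty": -19,"rz": -0.12},{"tx": 29,"ty": -19,"rz": -0.12},{"tx": 29,"ty": -19,"rz": -0.12},{"tx": 29,"ty": -19,"rz": -0.12},{"tx": 29,"ty": -19,"rz": -0.12},{"tx": 29,"ty": -19,"rz": -0.12},{"tx": 29,"ty": -19,"rz": -0.12},{"tx": 29,"ty": -19,"rz": -0.12}]}}

```text
invalid input at $.plan[0]: expected keys tx, ty, tz, rx, ry, rz
```

```bash
python3 - <<'E'
from h import *
import cv2
o=bot.get_obs();m=bot.camera_model("wrist");im=bot.capture("wrist")
np.savez("w1.npz",**{k:np.asarray(v) for k,v in m.items()})
cv2.imwrite("pics/w1.png",im[:,:,::-1])
print(o["time"],o["tool_pos"],o["tcp_rot"],m)
K=m["camera_matrix"]
def proj(P):
    c=m["R"]@P+m["t"];th=np.arctan2(np.hypot(c[0],c[1]),c[2]);ph=np.arctan2(c[1],c[0])
    return K[0,2]+K[0,0]*th*np.cos(ph),K[1,2]+K[1,1]*th*np.sin(ph)
t=bot.camera_model("top")
for n,u,v,z in(("axle",220.3,243,78),("knobtop",181.5,232.5,123),("knobbase",190,233,80),("post",212,175.5,70),("tip",217,193.3,62)):
    p=px2w(t,u,v,z);print(n,p.round(1),np.round(proj(np.r_[p,z])))
E
```

```text
0.1 [193.47724073 487.68835599 226.14087434] [-3.14029967e+00 -1.75775659e-04  2.76377195e+00] {'camera_matrix': array([[309.70691629,   0.        , 318.13339894],
       [  0.        , 309.70691629, 205.17461   ],
       [  0.        ,   0.        ,   1.        ]]), 'R': array([[ 0.36839794,  0.9296674 , -0.00121802],
       [ 0.89113877, -0.35275638,  0.28536755],
       [ 0.26486724, -0.10621424, -0.95841738]]), 't': array([-523.51965598,  -36.30822907,  389.52246095])}
axle [526.8 203.4] [238. 425.]
knobtop [542.7 259.6] [267. 448.]
knobbase [546.5 261.8] [272. 428.]
post [660.7 227.9] [284. 454.]
tip [626.3 219.1] [272. 443.]
```

View pics/w1.png

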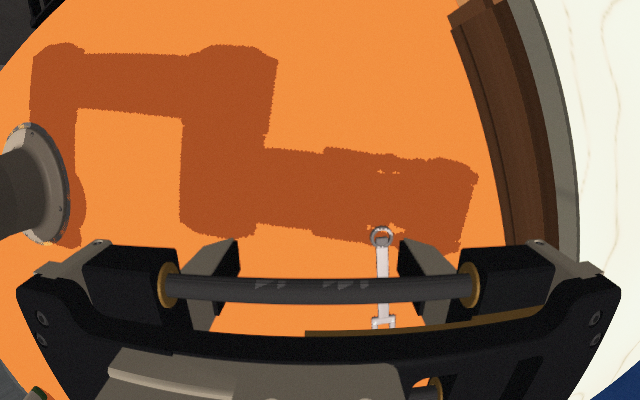

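The move was refused because every row needs all the keys, so this wrist view is still from the start pose: base, arm shadow and wrench at (382,280), no pulley. Resending with full rows.

Emit:
{"op": "carry_out", "data": {"plan": [{"tx": 29,"ty": -19,"tz": 0,"rx": 0,"ry": 0,"rz": -0.12},{"tx": 29,"ty": -19,"tz": 0,"rx": 0,"ry": 0,"rz": -0.12},{"tx": 29,"ty": -19,"tz": 0,"rx": 0,"ry": 0,"rz": -0.12},{"tx": 29,"ty": -19,"tz": 0,"rx": 0,"ry": 0,"rz": -0.12},{"tx": 29,"ty": -19,"tz": 0,"rx": 0,"ry": 0,"rz": -0.12},{"tx": 29,"ty": -19,"tz": 0,"rx": 0,"ry": 0,"rz": -0.12},{"tx": 29,"ty": -19,"tz": 0,"rx": 0,"ry": 0,"rz": -0.12},{"tx": 29,"ty": -19,"tz": 0,"rx": 0,"ry": 0,"rz": -0.12},{"tx": 29,"ty": -19,"tz": 0,"rx": 0,"ry": 0,"rz": -0.12},{"tx": 29,"ty": -19,"tz": 0,"rx": 0,"ry": 0,"rz": -0.12},{"tx": 29,"ty": -19,"tz": 0,"rx": 0,"ry": 0,"rz": -0.12},{"tx": 29,"ty": -19,"tz": 0,"rx": 0,"ry": 0,"rz": -0.12}]}}

```text
time: 1.35
tool_pos: [542.6, 259.0, 226.4]
tcp_rot: [-3.141, 0.0, 1.319]
contact_force: [0.9, 0.4, 0.5]
grip_width: 91.8
finger_force: 0.0
```

```bash
cat >> h.py <<'E'
def fproj(m,P):
    K=m["camera_matrix"];c=m["R"]@P+m["t"];th=np.arctan2(np.hypot(c[0],c[1]),c[2]);ph=np.arctan2(c[1],c[0])
    return np.array([K[0,2]+K[0,0]*th*np.cos(ph),K[1,2]+K[1,1]*th*np.sin(ph)])
def fpx2w(m,u,v,z):
    K=m["camera_matrix"];x,y=(u-K[0,2])/K[0,0],(v-K[1,2])/K[1,1];th=np.hypot(x,y)
    d=m["R"].T@np.array([x*np.sinc(th/np.pi),y*np.sinc(th/np.pi),np.cos(th)]);c=-m["R"].T@m["t"]
    return (c+d*(z-c[2])/d[2])[:2]
E
python3 - <<'E'
from h import *
import cv2
o=bot.get_obs();m=bot.camera_model("wrist");im=bot.capture("wrist")
np.savez("w2.npz",**m)
cv2.imwrite("pics/w2.png",im[:,:,::-1])
print(o["time"],o["tool_pos"],o["tcp_rot"],-m["R"].T@m["t"])
t=bot.camera_model("top")
for n,u,v,z in(("axle",220.3,243,78),("knobtop",181.5,232.5,123),("knobbase",190,233,80),("post",212,175.5,70),("tip",217,193.3,62)):
    p=px2w(t,u,v,z);print(n,p.round(1),np.round(fproj(m,np.r_[p,z])))
E
```

```text
1.35 [542.60610581 259.00216195 226.37860293] [-3.14103892e+00  3.19406409e-04  1.31872123e+00] [561.80701183 332.5400539  383.27056139]
axle [526.8 203.4] [316. 244.]
knobtop [542.7 259.6] [318. 203.]
knobbase [546.5 261.8] [321. 188.]
post [660.7 227.9] [430. 191.]
tip [626.3 219.1] [400. 204.]
```

View pics/w2.png

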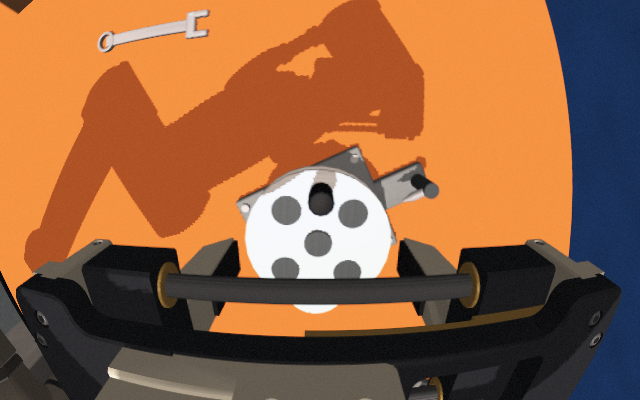

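The wrist view agrees with the estimate: axle (318,243), knob top about (321,201), post top (432,190). I'll work out the arc from both views.

```bash
python3 - <<'E'
from h import *
m=np.load("w2.npz");
for n,u,v,z in(("axle",318,243,80),("knobtop",321,202,125),("post",432,190.5,70)):print(n,fpx2w(m,u,v,z).round(1))
E
```

```text
axle [529.  204.6]
knobtop [546.  260.4]
post [663.3 227.6]
```

Emit:
{"op": "carry_out", "data": {"plan": [{"tx": 2,"ty": 1,"tz": -30,"rx": 0,"ry": 0,"rz": 0},{"tx": 0,"ty": 0,"tz": -40,"rx": 0,"ry": 0,"rz": 0},{"tx": 0,"ty": 0,"tz": -35,"rx": 0,"ry": 0,"rz": 0},{"tx": 0,"ty": 0,"tz": -20,"rx": 0,"ry": 0,"rz": 0},{"tx": 0,"ty": 0,"tz": -10,"rx": 0,"ry": 0,"rz": 0},{"tx": 0,"ty": 0,"tz": 0,"rx": 0,"ry": 0,"rz": 0}], "gripper": 0}}

```text
time: 2.0
tool_pos: [542.9, 260.9, 90.5]
tcp_rot: [-3.139, 0.001, 1.324]
contact_force: [-0.4, -0.9, 0.7]
grip_width: 91.7
finger_force: 0.0
```

Emit:
{"op": "carry_out", "data": {"plan": [{"tx": 0,"ty": 0,"tz": 0,"rx": 0,"ry": 0,"rz": 0},{"tx": 0,"ty": 0,"tz": 0,"rx": 0,"ry": 0,"rz": 0},{"tx": 0,"ty": 0,"tz": 0,"rx": 0,"ry": 0,"rz": 0},{"tx": 0,"ty": 0,"tz": 0,"rx": 0,"ry": 0,"rz": 0},{"tx": 0,"ty": 0,"tz": 0,"rx": 0,"ry": 0,"rz": 0},{"tx": 0,"ty": 0,"tz": 0,"rx": 0,"ry": 0,"rz": 0},{"tx": 0,"ty": 0,"tz": 0,"rx": 0,"ry": 0,"rz": 0},{"tx": 0,"ty": 0,"tz": 0,"rx": 0,"ry": 0,"rz": 0},{"tx": 0,"ty": 0,"tz": 0,"rx": 0,"ry": 0,"rz": 0},{"tx": 0,"ty": 0,"tz": 0,"rx": 0,"ry": 0,"rz": 0}], "gripper": 1}}

```text
time: 3.0
tool_pos: [543.8, 261.0, 91.7]
tcp_rot: [3.141, -0.0, 1.324]
contact_force: [1.2, 0.0, -1.3]
grip_width: 23.4
finger_force: 30.0
```

```bash
python3 - <<'E'
import numpy as np
c=np.array([528,204]);a=np.radians(73.6+np.linspace(0,116,25));p=58*np.c_[np.cos(a),np.sin(a)]
print(np.diff(p,axis=0).round(1).tolist(), np.radians(116/24), c+p[-1])
E
```

```text
[[-4.7, 1.2], [-4.8, 0.8], [-4.9, 0.4], [-4.9, -0.0], [-4.9, -0.5], [-4.8, -0.9], [-4.7, -1.3], [-4.6, -1.7], [-4.4, -2.0], [-4.3, -2.4], [-4.0, -2.8], [-3.8, -3.1], [-3.5, -3.4], [-3.2, -3.7], [-2.9, -3.9], [-2.6, -4.2], [-2.2, -4.4], [-1.8, -4.5], [-1.4, -4.7], [-1.0, -4.8], [-0.6, -4.9], [-0.2, -4.9], [0.2, -4.9], [0.6, -4.9]] 0.08435758051305926 [470.81222985 194.32741269]
```

Gripped: the opening is 23.4 mm. I'll take the first half of the arc.

Emit:
{"op": "carry_out", "data": {"plan": [{"tx": -4.7,"ty": 1.2,"tz": 0,"rx": 0,"ry": 0,"rz": 0.084},{"tx": -4.8,"ty": 0.8,"tz": 0,"rx": 0,"ry": 0,"rz": 0.084},{"tx": -4.9,"ty": 0.4,"tz": 0,"rx": 0,"ry": 0,"rz": 0.084},{"tx": -4.9,"ty": 0,"tz": 0,"rx": 0,"ry": 0,"rz": 0.084},{"tx": -4.9,"ty": -0.5,"tz": 0,"rx": 0,"ry": 0,"rz": 0.084},{"tx": -4.8,"ty": -0.9,"tz": 0,"rx": 0,"ry": 0,"rz": 0.084},{"tx": -4.7,"ty": -1.3,"tz": 0,"rx": 0,"ry": 0,"rz": 0.084},{"tx": -4.6,"ty": -1.7,"tz": 0,"rx": 0,"ry": 0,"rz": 0.084},{"tx": -4.4,"ty": -2.0,"tz": 0,"rx": 0,"ry": 0,"rz": 0.084},{"tx": -4.3,"ty": -2.4,"tz": 0,"rx": 0,"ry": 0,"rz": 0.084},{"tx": -4.0,"ty": -2.8,"tz": 0,"rx": 0,"ry": 0,"rz": 0.084},{"tx": -3.8,"ty": -3.1,"tz": 0,"rx": 0,"ry": 0,"rz": 0.084}]}}

```text
time: 4.2
tool_pos: [488.8, 249.1, 91.8]
tcp_rot: [3.141, -0.0, 2.335]
contact_force: [2.0, 2.6, -1.4]
grip_width: 23.6
finger_force: 30.0
```

Forces stay low. Now the second half.

Emit:
{"op": "carry_out", "data": {"plan": [{"tx": -3.5,"ty": -3.4,"tz": 0,"rx": 0,"ry": 0,"rz": 0.084},{"tx": -3.2,"ty": -3.7,"tz": 0,"rx": 0,"ry": 0,"rz": 0.084},{"tx": -2.9,"ty": -3.9,"tz": 0,"rx": 0,"ry": 0,"rz": 0.084},{"tx": -2.6,"ty": -4.2,"tz": 0,"rx": 0,"ry": 0,"rz": 0.084},{"tx": -2.2,"ty": -4.4,"tz": 0,"rx": 0,"ry": 0,"rz": 0.084},{"tx": -1.8,"ty": -4.5,"tz": 0,"rx": 0,"ry": 0,"rz": 0.084},{"tx": -1.4,"ty": -4.7,"tz": 0,"rx": 0,"ry": 0,"rz": 0.084},{"tx": -1.0,"ty": -4.8,"tz": 0,"rx": 0,"ry": 0,"rz": 0.084},{"tx": -0.6,"ty": -4.9,"tz": 0,"rx": 0,"ry": 0,"rz": 0.084},{"tx": -0.2,"ty": -4.9,"tz": 0,"rx": 0,"ry": 0,"rz": 0.084},{"tx": 0.2,"ty": -4.9,"tz": 0,"rx": 0,"ry": 0,"rz": 0.084},{"tx": 0.6,"ty": -4.9,"tz": 0,"rx": 0,"ry": 0,"rz": 0.084}]}}

```text
time: 5.4
tool_pos: [468.9, 195.6, 91.7]
tcp_rot: [3.141, -0.002, -2.94]
contact_force: [-3.5, 1.0, 2.0]
grip_width: 23.3
finger_force: 30.0
```

```bash
python3 - <<'E'
from h import *
import cv2
o=bot.get_obs();print(o["time"],o["tool_pos"],o["contact_force"])
t=bot.capture("top")[:,:,::-1][150:300,150:300];s=bot.capture("scene")[:,:,::-1][145:265,335:455]
c=np.zeros((600,800,3),np.uint8);c[:,:500]=cv2.resize(t,(500,600))if 0 else 0
c=np.hstack([cv2.resize(t,(450,450),interpolation=2),cv2.resize(s,(350,350),interpolation=2)[:450] if 0 else cv2.copyMakeBorder(cv2.resize(s,(350,350),interpolation=2),0,100,0,0,0)])
cv2.imwrite("pics/c2.png",np.clip(c*1.4,0,255).astype(np.uint8))
E
```

```text
5.4 [468.9473336  195.57057882  91.71070089] [-3.52758551  0.95393974  1.98755615]
```

View pics/c2.png

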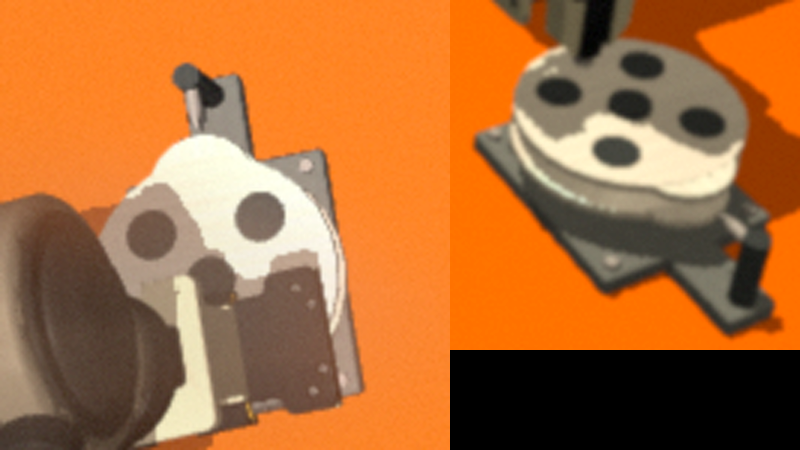

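The top crop shows the bulge facing the pointer, with its crown near (203,137) and the tip at (200,130). I'll measure the residual angle with a polar edge profile about the axle.

```bash
cat > prof.py <<'E'
from h import *
import cv2
from scipy.ndimage import map_coordinates
def prof(im,P,c,z=76,lo=-40,hi=60,white=True):
    s=cv2.cvtColor(im,cv2.COLOR_RGB2HSV)[:,:,1].astype(float)
    rs=np.arange(70,101,.5);out=[]
    for a in np.arange(lo,hi+1,4):
        p=np.array([P(np.array([c[0]+r*np.cos(np.radians(a)),c[1]+r*np.sin(np.radians(a)),z])) for r in rs])
        v=map_coordinates(s,[p[:,1],p[:,0]],order=1)
        k=np.where(v>110)[0];out.append((int(a),float(rs[k[0]]) if len(k) else 101))
    return out
def pin(m):
    def f(X):
        q=m["camera_matrix"]@(m["R"]@X+m["t"]);return q[:2]/q[2]
    return f
E
python3 - <<'E'
from prof import *
t=bot.camera_model("top");im=bot.capture("top")
c=px2w(t,220.3,243,79);print(c,prof(im,pin(t),c))
pts=np.array([[543.8,261],[488.8,249.1],[468.9,195.6]])
A=np.c_[2*pts,np.ones(3)];s=np.linalg.solve(A,(pts**2).sum(1));ce=s[:2];print("arc",ce,np.hypot(*(pts-ce).T),np.degrees(np.arctan2(*(pts-ce).T[::-1])))
E
```

```text
[526.72373766 203.1156013 ] [(-40, 101), (-36, 101), (-32, 94.5), (-28, 89.5), (-24, 85.0), (-20, 81.0), (-16, 82.5), (-12, 94.5), (-8, 101), (-4, 101), (0, 101), (4, 101), (8, 101), (12, 95.5), (16, 94.5), (20, 93.0), (24, 90.5), (28, 87.0), (32, 83.0), (36, 81.5), (40, 81.0), (44, 83.0), (48, 81.0), (52, 80.5), (56, 80.5), (60, 81.0)]
arc [527.2720587  204.33880433] [59.02257143 59.02257143 59.02257143] [  73.73815584  130.67891976 -171.48555874]
```

Emit:
{"op": "carry_out", "data": {"plan": [{"tx": 0,"ty": 0,"tz": 0,"rx": 0,"ry": 0,"rz": 0},{"tx": 0,"ty": 0,"tz": 0,"rx": 0,"ry": 0,"rz": 0},{"tx": 0,"ty": 0,"tz": 0,"rx": 0,"ry": 0,"rz": 0},{"tx": 0,"ty": 0,"tz": 0,"rx": 0,"ry": 0,"rz": 0},{"tx": 0,"ty": 0,"tz": 0,"rx": 0,"ry": 0,"rz": 0},{"tx": 0,"ty": 0,"tz": 20,"rx": 0,"ry": 0,"rz": 0},{"tx": 0,"ty": 0,"tz": 40,"rx": 0,"ry": 0,"rz": 0},{"tx": 0,"ty": 0,"tz": 45,"rx": 0,"ry": 0,"rz": 0},{"tx": 0,"ty": 0,"tz": 30,"rx": 0,"ry": 0,"rz": 0}], "gripper": 0}}

```text
time: 6.45
tool_pos: [470.9, 195.7, 229.8]
tcp_rot: [3.141, 0.003, -2.944]
contact_force: [1.0, -0.2, -0.3]
grip_width: 89.8
finger_force: 0.0
```

Emit:
{"op": "carry_out", "data": {"plan": [{"tx": 30,"ty": 2,"tz": 0,"rx": 0,"ry": 0,"rz": 0},{"tx": 35,"ty": 2,"tz": 0,"rx": 0,"ry": 0,"rz": 0},{"tx": 35,"ty": 2,"tz": 0,"rx": 0,"ry": 0,"rz": 0},{"tx": 35,"ty": 3,"tz": 0,"rx": 0,"ry": 0,"rz": 0},{"tx": 35,"ty": 3,"tz": 0,"rx": 0,"ry": 0,"rz": 0},{"tx": 0,"ty": 0,"tz": 0,"rx": 0,"ry": 0,"rz": 0},{"tx": 0,"ty": 0,"tz": 0,"rx": 0,"ry": 0,"rz": 0}]}}

```text
time: 7.15
tool_pos: [640.0, 207.4, 225.5]
tcp_rot: [3.141, -0.002, -2.944]
contact_force: [-0.5, 0.7, 0.8]
grip_width: 92.1
finger_force: 0.0
```

```bash
python3 - <<'E'
from prof import *
o=bot.get_obs();m=bot.camera_model("wrist");im=bot.capture("wrist");np.savez("w3.npz",**m)
print(o["time"],o["tool_pos"],-m["R"].T@m["t"])
cv2.imwrite("pics/w3full.png",im[:,:,::-1])
for n,P in(("axle",(527.5,204,80)),("tip",(629,221,62)),("knob",(470,194,125))):print(n,fproj(m,np.array(P,float)).round())
u,v=fproj(m,np.array([570,204,76.])).astype(int)
u0,v0=max(u-133,0),max(v-100,0)
print(u0,v0);cv2.imwrite("pics/w3.png",cv2.resize(im[v0:v0+200,u0:u0+266,::-1],None,fx=3,fy=3,interpolation=2))
E
```

```text
7.15 [640.0147157  207.35564684 225.49740021] [564.89596496 191.33606797 382.55959439]
axle [339.  82.]
tip [334. 182.]
knob [344.  10.]
196 23
```

View pics/w3.png

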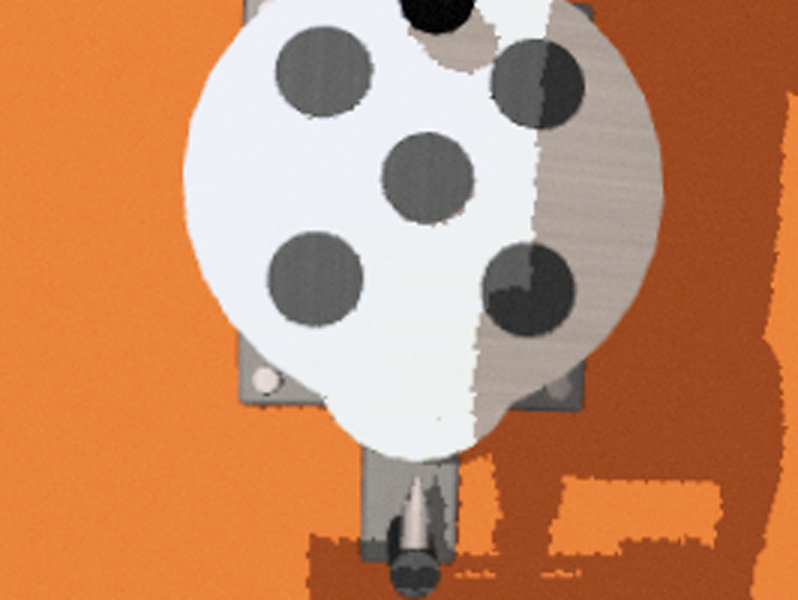

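A clear close view: axle (428,178), bulge flanks at (323,396) and (512,405), crown near (418,461), tip (418,477). I'll convert these to angles.

```bash
python3 - <<'E'
from prof import *
m=np.load("w3.npz");im=cv2.imread("pics/w3full.png")[:,:,::-1]
g=lambda u,v,z:fpx2w(m,u/3+196-1/3,v/3+23-1/3,z)
c=g(428,178,80);print("axle",c)
for n,P in(("tip",(418,477,62)),("post",(414,573,70)),("knob",(437,-3,125)),("crown",(418,461,76)),("L",(323,396,76)),("R",(512,405,76))):
    d=g(*P)-c;print(n,np.degrees(np.arctan2(d[1],d[0])).round(1),np.hypot(*d).round(1))
# radial profile along the rim: print V,S edge by strongest gradient
gray=cv2.cvtColor(im,cv2.COLOR_RGB2LAB).astype(float)
rs=np.arange(76,100,.5)
for a in range(-24,46,3):
    p=np.array([fproj(m,np.array([c[0]+r*np.cos(np.radians(a)),c[1]+r*np.sin(np.radians(a)),76])) for r in rs])
    v=np.array([map_coordinates(gray[:,:,k],[p[:,1],p[:,0]],order=1) for k in range(3)])
    d=np.abs(v[:,4:]-v[:,:-4]).sum(0);print((a,float(rs[d.argmax()]+1),int(d.max())),end=" ")
E
```

```text
axle [528.08020356 203.57630877]
tip 10.5 102.5
post 10.1 135.5
knob -168.3 47.7
crown 9.9 94.0
L -14.0 79.6
R 32.6 80.0
(-24, 93.5, 81) (-21, 89.0, 91) (-18, 86.5, 113) (-15, 84.0, 117) (-12, 82.5, 136) (-9, 86.0, 126) (-6, 88.0, 141) (-3, 90.5, 159) (0, 91.5, 87) (3, 92.5, 71) (6, 93.0, 83) (9, 94.0, 81) (12, 93.5, 105) (15, 93.0, 125) (18, 91.0, 129) (21, 90.5, 182) (24, 87.5, 100) (27, 85.5, 100) (30, 82.5, 95) (33, 82.0, 80) (36, 84.5, 110) (39, 86.5, 100) (42, 89.0, 90) (45, 92.0, 82)
```

The crown sits about 1.2° short: flank symmetry puts it near 9.0°, against 10.2° for the pointer. I'll regrasp with the tool 1.2 mm further along and let the closing fingers nudge the knob.

Emit:
{"op": "carry_out", "data": {"plan": [{"tx": -30,"ty": -2,"tz": 0,"rx": 0,"ry": 0,"rz": 0},{"tx": -35,"ty": -2,"tz": 0,"rx": 0,"ry": 0,"rz": 0},{"tx": -35,"ty": -2,"tz": 0,"rx": 0,"ry": 0,"rz": 0},{"tx": -35,"ty": -3,"tz": 0,"rx": 0,"ry": 0,"rz": 0},{"tx": -35,"ty": -4.2,"tz": 0,"rx": 0,"ry": 0,"rz": 0},{"tx": 0,"ty": 0,"tz": 0,"rx": 0,"ry": 0,"rz": 0},{"tx": 0,"ty": 0,"tz": -35,"rx": 0,"ry": 0,"rz": 0},{"tx": 0,"ty": 0,"tz": -40,"rx": 0,"ry": 0,"rz": 0},{"tx": 0,"ty": 0,"tz": -35,"rx": 0,"ry": 0,"rz": 0},{"tx": 0,"ty": 0,"tz": -15,"rx": 0,"ry": 0,"rz": 0},{"tx": 0,"ty": 0,"tz": -10,"rx": 0,"ry": 0,"rz": 0},{"tx": 0,"ty": 0,"tz": 0,"rx": 0,"ry": 0,"rz": 0}], "gripper": 0}}

```text
time: 8.4
tool_pos: [469.8, 194.2, 91.3]
tcp_rot: [3.142, -0.001, -2.943]
contact_force: [0.4, -0.7, -0.2]
grip_width: 92.0
finger_force: 0.0
```

Emit:
{"op": "carry_out", "data": {"plan": [{"tx": 0,"ty": 0,"tz": 0,"rx": 0,"ry": 0,"rz": 0},{"tx": 0,"ty": 0,"tz": 0,"rx": 0,"ry": 0,"rz": 0},{"tx": 0,"ty": 0,"tz": 0,"rx": 0,"ry": 0,"rz": 0},{"tx": 0,"ty": 0,"tz": 0,"rx": 0,"ry": 0,"rz": 0},{"tx": 0,"ty": 0,"tz": 0,"rx": 0,"ry": 0,"rz": 0},{"tx": 0,"ty": 0,"tz": 0,"rx": 0,"ry": 0,"rz": 0},{"tx": 0,"ty": 0,"tz": 0,"rx": 0,"ry": 0,"rz": 0},{"tx": 0,"ty": 0,"tz": 0,"rx": 0,"ry": 0,"rz": 0},{"tx": 0,"ty": 0,"tz": 0,"rx": 0,"ry": 0,"rz": 0},{"tx": 0,"ty": 0,"tz": 0,"rx": 0,"ry": 0,"rz": 0}], "gripper": 1}}

```text
time: 9.4
tool_pos: [470.2, 194.3, 91.7]
tcp_rot: [3.141, -0.0, -2.943]
contact_force: [-0.1, 0.8, 0.2]
grip_width: 23.5
finger_force: 30.0
```

Gripped at the intended pose. Now I'll release, lift and look again.

Emit:
{"op": "carry_out", "data": {"plan": [{"tx": 0,"ty": 0,"tz": 0,"rx": 0,"ry": 0,"rz": 0},{"tx": 0,"ty": 0,"tz": 0,"rx": 0,"ry": 0,"rz": 0},{"tx": 0,"ty": 0,"tz": 0,"rx": 0,"ry": 0,"rz": 0},{"tx": 0,"ty": 0,"tz": 0,"rx": 0,"ry": 0,"rz": 0},{"tx": 0,"ty": 0,"tz": 0,"rx": 0,"ry": 0,"rz": 0},{"tx": 0,"ty": 0,"tz": 0,"rx": 0,"ry": 0,"rz": 0},{"tx": 0,"ty": 0,"tz": 20,"rx": 0,"ry": 0,"rz": 0},{"tx": 0,"ty": 0,"tz": 40,"rx": 0,"ry": 0,"rz": 0},{"tx": 0,"ty": 0,"tz": 45,"rx": 0,"ry": 0,"rz": 0},{"tx": 0,"ty": 0,"tz": 30,"rx": 0,"ry": 0,"rz": 0}], "gripper": 0}}

```text
time: 10.4
tool_pos: [470.8, 194.5, 229.7]
tcp_rot: [3.141, 0.003, -2.943]
contact_force: [1.0, 0.7, 0.1]
grip_width: 91.3
finger_force: 0.0
```

Emit:
{"op": "carry_out", "data": {"plan": [{"tx": 30,"ty": 2,"tz": 0,"rx": 0,"ry": 0,"rz": 0},{"tx": 35,"ty": 2,"tz": 0,"rx": 0,"ry": 0,"rz": 0},{"tx": 35,"ty": 2,"tz": 0,"rx": 0,"ry": 0,"rz": 0},{"tx": 35,"ty": 3,"tz": 0,"rx": 0,"ry": 0,"rz": 0},{"tx": 35,"ty": 4.2,"tz": 0,"rx": 0,"ry": 0,"rz": 0},{"tx": 0,"ty": 0,"tz": 0,"rx": 0,"ry": 0,"rz": 0},{"tx": 0,"ty": 0,"tz": 0,"rx": 0,"ry": 0,"rz": 0}]}}

```text
time: 11.1
tool_pos: [640.0, 207.4, 225.5]
tcp_rot: [3.141, -0.002, -2.944]
contact_force: [-0.6, -0.7, -0.0]
grip_width: 91.5
finger_force: 0.0
```

```bash
python3 - <<'E'
from prof import *
o=bot.get_obs();m=bot.camera_model("wrist");im=bot.capture("wrist");np.savez("w4.npz",**m)
print(o["time"],o["tool_pos"])
cv2.imwrite("pics/w4.png",cv2.resize(im[23:223,196:462,::-1],None,fx=3,fy=3,interpolation=2))
c=np.array([528.1,203.6])
gray=cv2.cvtColor(im,cv2.COLOR_RGB2LAB).astype(float)
rs=np.arange(76,100,.5)
for a in range(-24,46,3):
    p=np.array([fproj(m,np.array([c[0]+r*np.cos(np.radians(a)),c[1]+r*np.sin(np.radians(a)),76])) for r in rs])
    v=np.array([map_coordinates(gray[:,:,k],[p[:,1],p[:,0]],order=1) for k in range(3)])
    d=np.abs(v[:,4:]-v[:,:-4]).sum(0);print((a,float(rs[d.argmax()]+1)),end=" ")
E
```

```text
11.1 [639.95300441 207.36549347 225.45575362]
(-24, 79.5) (-21, 89.0) (-18, 87.0) (-15, 84.0) (-12, 82.0) (-9, 85.0) (-6, 87.5) (-3, 90.0) (0, 91.5) (3, 92.5) (6, 93.0) (9, 93.5) (12, 93.5) (15, 93.0) (18, 92.0) (21, 90.5) (24, 88.5) (27, 86.5) (30, 83.0) (33, 82.5) (36, 84.0) (39, 86.5) (42, 89.0) (45, 92.0)
```

View pics/w4.png

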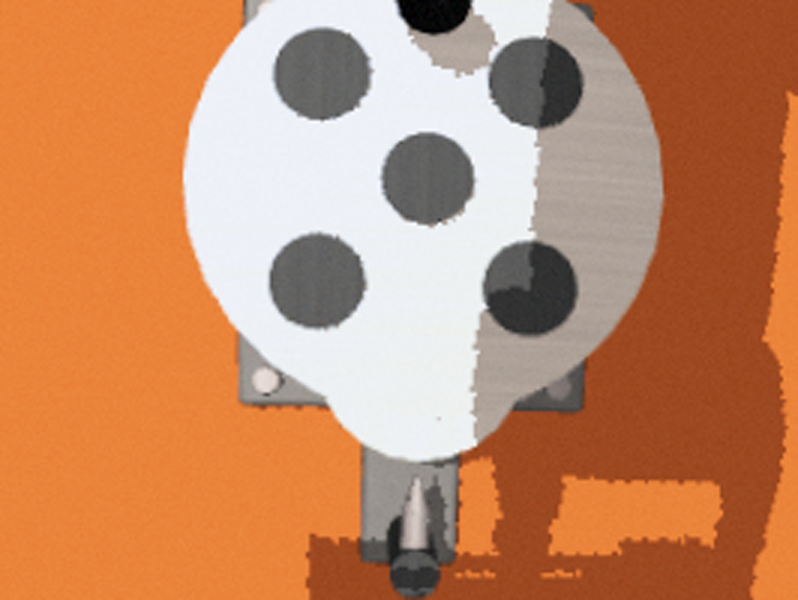

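The bulge is now centred on the tip: symmetric flanks put the crown at about 9.7°, against 10.2° for the pointer. The robot is clear of everything, so I'll hand in.

```bash
python3 -c "
from plant import bot
print(bot.close_job())"
```

```text
the job is handed in; nothing more can be done
None
```

The larger pulley's high spot is in front of its pointer, within about half a degree by my last camera measurement; the knob is released, the robot is clear, the small pulley was never touched, and the job was handed in at about 11 s.

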